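Show a new packer how the bag sealer is used

ROBOT

A 6-joint arm with a two-finger parallel gripper is mounted at the origin on a cart in front of the work surface, level with it; the furniture and walls round the work are solid. World frame = base frame: x ahead of the robot, y to its left, z up, the work surface at z = 0. Lengths are in mm, angles in rad, forces in N, time in s.
With the tool pointing down it reaches from about 275 to 825 mm from the base axis. Payload 5.2 kg.
Tool frame: the origin (TCP) lies between the finger pads, 19 mm behind the fingertips; this is the grasp point; z points along the fingers, y is the direction in which the jaws open and shut (so a half turn about z gives the same grasp; the last joint's range is limited). The gripper opens to 93 mm and grips with 3 to 60 N. Pads are 15 mm wide; open, the fingers measure 128 mm over their backs; the gripper's body (75 mm by 188 mm) begins 65 mm behind the grasp point.
Start: joints at [0.913, 0.259, 1.535, -0, 1.348, -0.203], TCP at [241.585, 494.107, 237.453] pointing down, gripper open.
Joint ranges: [-3.14, 3.14], [-0.91, 2.08], [0.19, 2.58], [-1.22, 4.36], [0.22, 2.71], [-3.12, 3.12]. Speed limits (rad/s): [2.57, 2.57, 3.14, 3.14, 3.14, 3.14].

INTERFACE

Orientations are given as [roll, pitch, yaw] about the fixed x, y, z axes, in that order (R = Rz(yaw) Ry(pitch) Rx(roll)).
In Python, from bench import robot gives the robot as it stands. The module is installed in compiled form; this text tells all that it offers. Calls block until the motion is done:
- robot.move_ptp(position, orientation): joint-space move of the TCP to a pose.
- robot.move_linear(position, ori=None, speed=150, f_stop=None): straight line of the TCP; ori=None keeps the orientation; speed is the mean speed in mm/s. With f_stop (N) it stops when the force on the tool has changed by that much, and returns True; else False.
- robot.move_j(angles): joint-space move.
- robot.move_gripper(opening): opening from 0.0 (shut) to 1.0 (fully open); the grip force is fixed at half the most; returns when the fingers have stopped.
- robot.sleep(seconds).
- robot.inverse_kinematics(position, orientation): joint angles nearest the present ones, or None.
- robot.get_image(name): name is "scene" or "top" or "wrist"; returns a dict with "img" (384x512x3 uint8, blue, green, red), "fovy" (degrees; the focal length in pixels is half the picture's height over the tangent of half this angle, whatever the lens; pixels are square), "cx", "cy" (the principal point, pixels), "eye" and "orientation" of the camera in the world. Camera axes: x right, y down, z forward; pixel columns grow to the right and rows downward; lengths in mm; the calibration is good to about 2 mm. The wrist camera is an equidistant fisheye: a pixel r from the principal point sees the ray r / f radians off the axis. A picture is of the moment at which its call begins. There is no depth.
A pose or a line that the arm cannot do raises robot.MotionError and nothing moves.
- robot.hand_in(): hands the job in, once; it reports no verdict.
Readings, each from a call of its own:
- robot.current_t(): time.
- robot.current_qpos(): joint angles.
- robot.current_joint_vel(): joint speeds.
- robot.current_joint_efforts(): joint torques, N m.
- robot.current_tcp_pos(): TCP position.
- robot.current_eef_rot(): TCP orientation.
- robot.current_contact_force(): force on the tool from outside, world axes, zero at the start.
- robot.current_ft_torque(): the same for the moment, N m.
- robot.current_gripper_width(): opening from 0.0 (shut) to 1.0 (fully open).
Only numpy, scipy, OpenCV 4.12 (cv2) and the standard library are available. Lean on these libraries where they do the work, as an engineer would, in place of code of your own. Each camera call takes 0.05 s, during which the arm holds its last target. There are 200 camera calls.

TASK

Show the new packer how the bag sealer is used. With the fingers pointing straight down, first point at the round timer dial on the sealer's back end from a few centimetres above it, without touching the sealer, and stay there for two seconds; then press the sealer's raised arm down by its black grip until it is fully shut, keep it pressed for two seconds without forcing it, and let go, leaving it shut. Last, point in the same way at the loose white plug-in sensor to the right of the sealer, which is to be bagged next (not the one already packed on a card), and finish still pointing at it; touch neither the dial nor the sensor, and leave everything else where it lies.

Things in the scene. Friction and masses are not known exactly. Their poses are not given: they have to be found in the camera images.
- bag_sealer: hand impulse bag sealer, fixed to the table: long low cream-coloured base (325 x 75 mm, 60 mm high) with a hinged arm over it. Origin at the table under its middle; its x axis runs along the base from the gripped (front) end at about x = -180 mm to the dial (back) end at x = +182 mm, z up. Its yaw and place vary.
- bag_sealer_timer: the round timer dial itself, 21 mm in diameter; this body's origin coincides with the sealer's origin, its visible place is point sealer_dial
- sealer_dial (a point): middle of the top face of the timer dial, 69 mm above the table, z up. The hinge block stands beside it on the sealer's -x side: it begins 10 mm from the dial's middle and rises 27 mm higher than the dial's top, so keep the fingertips about 40 mm above the dial.
- sealer_hinge (a point): point on the arm's hinge axis (axis along the sealer's y), 84 mm above the table
- sealer_grip (a point): point on the top of the arm's black grip, moves with the arm; 285 mm from the hinge axis. When the arm is shut it lies at the sealer's x = -150 mm, 85 mm above the table. The grip is 41 mm wide and reaches from 32 mm beyond this point (the free end) to 20 mm towards the hinge.
- bag_sealer_arm (a joint): angle of the sealer's arm in rad: 0 fully shut, grows as the grip end rises (0.38 to 0.58 at the start). The hinge is stiff by friction and stays where it is left; less than 3 N at the grip moves it down, then it stops hard at 0.
- plug_top (a point): middle of the top face of the loose sensor's housing, 22 mm above the table, z up
- plug_sensor: the loose white plug-in sensor on this table, on the robot's right of the sealer, 94 x 46 x 24 mm, lying on its back with its two metal prongs towards its -x; origin at the table
- carded_sensor: a like white sensor already packed under a clear blister on a card, 118 x 80 x 23 mm, origin on its underside; leave alone
- battery: white and green round battery, 33 mm in diameter, 62 mm tall, standing; origin at its foot; leave alone
- car_charger: black car charger, 26 mm in diameter, 58 mm tall, standing; origin at its foot; leave alone
- calculator: black pocket calculator, 115 x 68 x 13 mm, lying flat in front of the sealer; origin on its underside; leave alone
- marker_2: red felt marker, 18 x 140 x 18 mm, lying at the left; leave alone

How it is judged (in metres and radians):
On the way, in this order (a step that is already met when the one before it is completed fails the run):
1. the fingers point down at the timer dial from just above it, touching nothing of the sealer, for 1.2 s (horizontal distance between the grasp point and sealer_dial below 0.025 m and z of the grasp point in the frame of sealer_dial between 0.02 and 0.1 m and angle between the grasp point's own z axis and vertical above 2.35 rad and contact force between each of the fingers, the arm and bag_sealer below 0.3 N), for 1.2 s.
2. the sealer's arm is pressed fully shut by its black grip and kept pressed for 1.5 s (value of joint bag_sealer_arm below 0.03 rad and contact force between the fingers and bag_sealer above 1 N and horizontal distance between the grasp point and sealer_grip below 0.05 m), for 1.5 s.
At the end, for the whole second after the job is handed in: TCP within 25 mm (level) of the middle of the loose sensor's top and 20 to 100 mm above it, fingers within 45 degrees of straight down, no contact; the sensor within 10 mm of where it lay and the sealer's arm still shut (under 0.06 rad) (horizontal distance between the grasp point and plug_top below 0.025 m and z of the grasp point in the frame of plug_top between 0.02 and 0.1 m and angle between the grasp point's own z axis and vertical above 2.35 rad and contact force between each of the fingers, the arm and plug_sensor below 0.3 N and value of joint bag_sealer_arm below 0.06 rad and distance of plug_sensor from where it was at the start of the episode below 0.01 m and linear speed of plug_sensor below 0.01 m/s); the robot touches nothing.
It fails at once if the timer dial is touched (contact force between any of the fingers, the arm and bag_sealer_timer above 0.5 N).
It fails at once if the plug-in sensor is touched, or moved by more than 10 mm (contact force between any of the fingers, the arm and plug_sensor above 0.5 N or distance of plug_sensor from where it was at the start of the episode above 0.01 m).
It fails at once if the sealer's arm is lifted higher than it stood (value of joint bag_sealer_arm above 0.66 rad).
It fails at once if the sealer is forced (more than 60 N) (contact force between any of the fingers, the arm and bag_sealer above 60 N).
It fails at once if one of the other loose things is moved by more than 10 mm (distance of any of carded_sensor, battery, car_charger, marker_2, calculator from where it was at the start of the episode above 0.01 m).
It also fails if it takes over 70 s, if anything falls off the work surface, if the arm or the gripper's body presses on something with over 40 N, if the wrist force passes 120 N, or if a joint passes its speed limit or range.

## Working session

There is one attempt and no reset: what is moved stays moved. The work goes in short steps, each a Python script; the robot and the scene stay as the last script left them, time stands still between calls to the robot, and variables do not carry over. Pictures are saved under pics/ and viewed, about 8 in all and at most 12, crops included, and the job is handed in when it is done.

```bash
mkdir -p pics
cat > h.py <<'E'
import numpy as np, cv2
from scipy.spatial.transform import Rotation as R
from bench import robot
def ray(im,u,v):
    f=im["img"].shape[0]/2/np.tan(np.radians(im["fovy"])/2)
    d=np.array([(u-im["cx"])/f,(v-im["cy"])/f,1.0])
    return np.array(im["eye"]),R.from_euler('xyz',im["orientation"]).apply(d)
def onz(im,u,v,z):
    e,d=ray(im,u,v); return e+d*(z-e[2])/d[2]
def proj(im,p):
    f=im["img"].shape[0]/2/np.tan(np.radians(im["fovy"])/2)
    c=R.from_euler('xyz',im["orientation"]).inv().apply(np.array(p)-im["eye"])
    return im["cx"]+f*c[0]/c[2], im["cy"]+f*c[1]/c[2]
E
python3 - <<'E'
from h import *
import pickle
for n in("top","scene"):
    im=robot.get_image(n); pickle.dump(im,open(n+".pkl","wb"))
    print(n,{k:im[k] for k in im if k!="img"})
    cv2.imwrite(f"pics/{n}0.png",cv2.resize(im["img"],(800,600),interpolation=cv2.INTER_CUBIC))
print(robot.current_eef_rot(),robot.current_t())
E
```

```text
top {'fovy': 42.5209536062598, 'cx': 260.3428114464167, 'cy': 192.07881689562555, 'eye': array([-548.86018239, -375.13407566, 1519.26564998]), 'orientation': array([-2.46691883, -0.01457931, -1.1869422 ])}
scene {'fovy': 47.31213800159349, 'cx': 255.51132104317927, 'cy': 198.90925885058653, 'eye': array([-236.1290895 , -853.66712459,  672.61098273]), 'orientation': array([-2.05110598e+00,  1.36262010e-03, -6.97744863e-01])}
[-3.13998071e+00 -3.69034524e-04  2.68673234e+00] 0.1
```

View pics/top0.png

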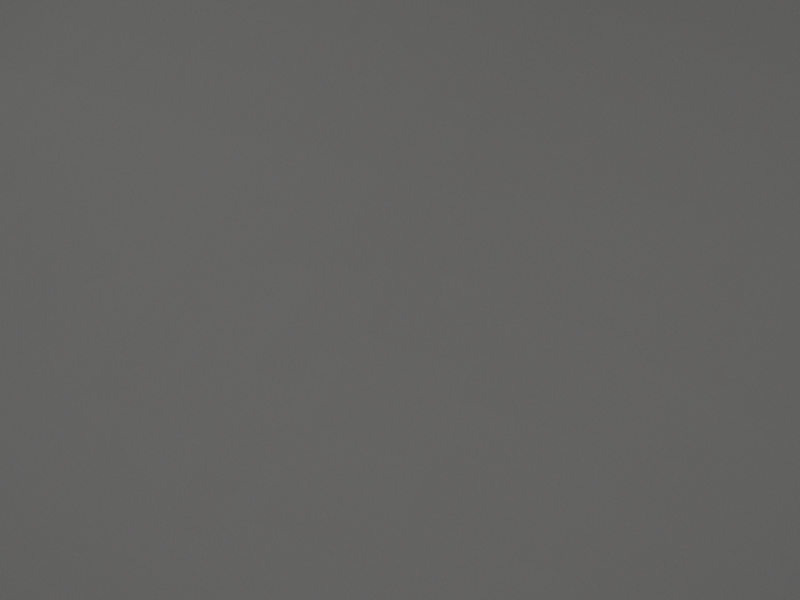

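View pics/scene0.png

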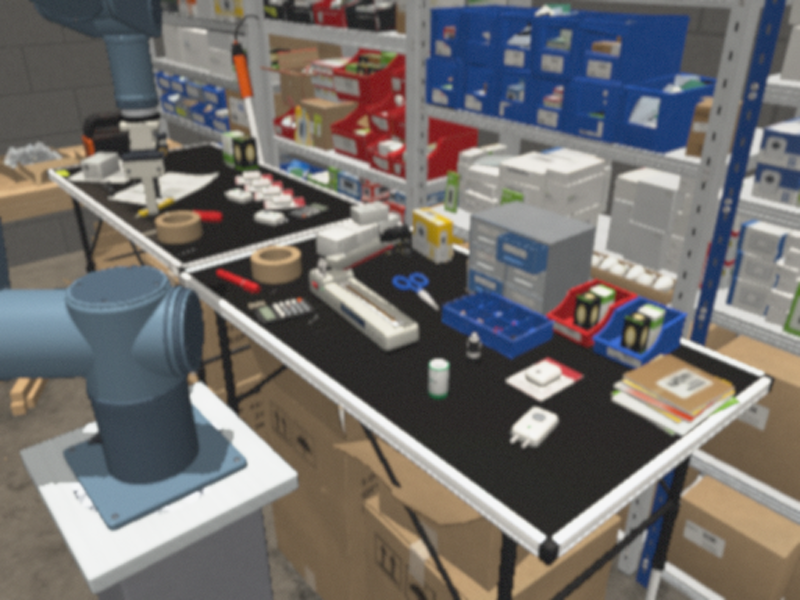

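Run:
```python
from h import *
import pickle
im=pickle.load(open("scene.pkl","rb"))
c=im["img"][120:300,120:390]
cv2.imwrite("pics/scene1.png",cv2.resize(c,(798,532),interpolation=cv2.INTER_CUBIC))
w=robot.get_image("wrist");pickle.dump(w,open("wrist0.pkl","wb"))
cv2.imwrite("pics/wrist0.png",cv2.resize(w["img"],(800,600),interpolation=cv2.INTER_CUBIC))
print({k:w[k] for k in w if k!="img"})
```

```text
{'fovy': 65.70646984690485, 'cx': 256.4957632986963, 'cy': 190.03692091847063, 'eye': array([179.06665705, 523.67900426, 384.53261613]), 'orientation': array([2.88765829e+00, 1.54158120e-03, 1.11630136e+00])}
```

View pics/scene1.png

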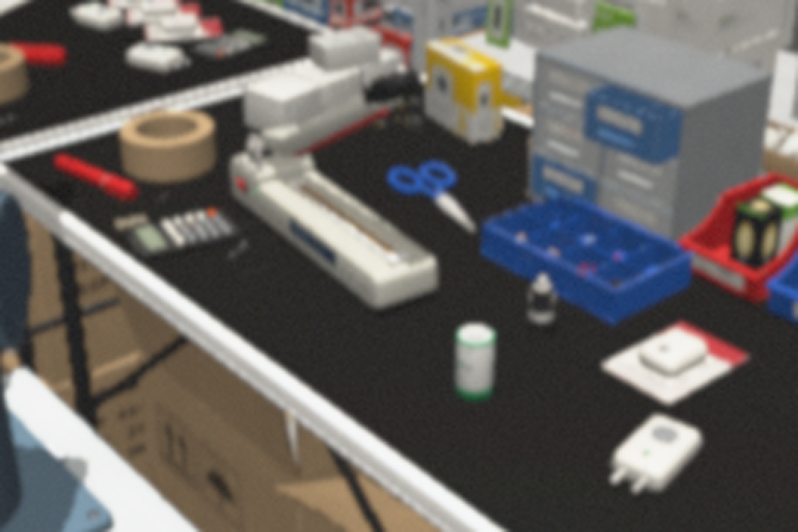

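View pics/wrist0.png

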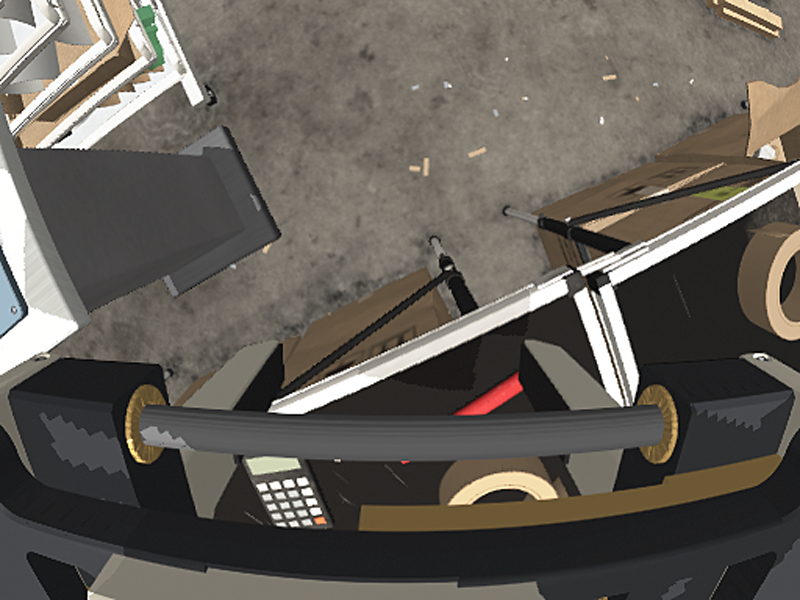

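Run:
```python
from h import *
import pickle
im=pickle.load(open("scene.pkl","rb"))
s=266/90 # ~2.956
def P(n,u,v,z): print(n,onz(im,120+u*270/798,120+v*270/798,z).round())
P("base front right top",437,265,60);P("front left bottom",378,305,0);P("front-left top",370,280,60)
P("back left bottom",237,200,0);P("back left top",237,178,60)
P("back red",242,183,40)
P("battery foot",475,390,0);P("charger foot",541,318,0);P("plug",658,445,22);P("carded",675,355,15);P("calc",185,232,13)
P("marker",95,172,9);P("grip h200",395,85,200);P("hinge",265,150,84)
print(robot.current_qpos())
```

```text
base front right top [503. -27.  60.]
front left bottom [474.  30.   0.]
front-left top [434.  -8.  60.]
back left bottom [499. 326.   0.]
back left top [465. 268.  60.]
back red [485. 289.  40.]
battery foot [ 446. -145.    0.]
charger foot [582. -94.   0.]
plug [ 485. -324.   22.]
carded [ 612. -238.   15.]
calc [396. 273.  13.]
marker [400. 487.   9.]
grip h200 [550.  94. 200.]
hinge [503. 265.  84.]
[ 9.13233963e-01  2.59182009e-01  1.53581081e+00  7.48722319e-06
  1.34803223e+00 -2.02801680e-01]
```

Run:
```python
from h import *
import pickle
print(robot.inverse_kinematics([330,100,400],[np.pi,0,0]),robot.inverse_kinematics([320,100,380],[np.pi,0,0]))
robot.move_linear([241,480,380])
try: robot.move_ptp([320,100,400],[np.pi,0,0])
except robot.MotionError as e:
    print(e); robot.move_ptp([320,100,350],[np.pi,0,0])
w=robot.get_image("wrist");pickle.dump(w,open("wrist1.pkl","wb"))
cv2.imwrite("pics/wrist1.png",cv2.resize(w["img"],(800,600),interpolation=cv2.INTER_CUBIC))
print({k:w[k] for k in w if k!="img"},robot.current_t(),robot.current_qpos().round(2),robot.current_contact_force())
```

```text
[-3.28971645e-02 -1.95090153e-01  1.62059961e+00 -4.44089210e-16
  1.71608320e+00  1.53789916e+00] [-3.39364467e-02 -2.13860669e-01  1.68114045e+00 -4.44089210e-16
  1.67431287e+00  1.53685988e+00]
{'fovy': 65.70646984690485, 'cx': 256.4957632986963, 'cy': 190.03692091847063, 'eye': array([389.28947863,  99.68937751, 547.63986573]), 'orientation': array([ 2.88813516e+00,  5.14703743e-05, -1.56891342e+00])} 2.8583 [-0.03 -0.21  1.63  0.    1.72  1.54] [-0.28734993  0.73843534  1.21164231]
```

View pics/wrist1.png

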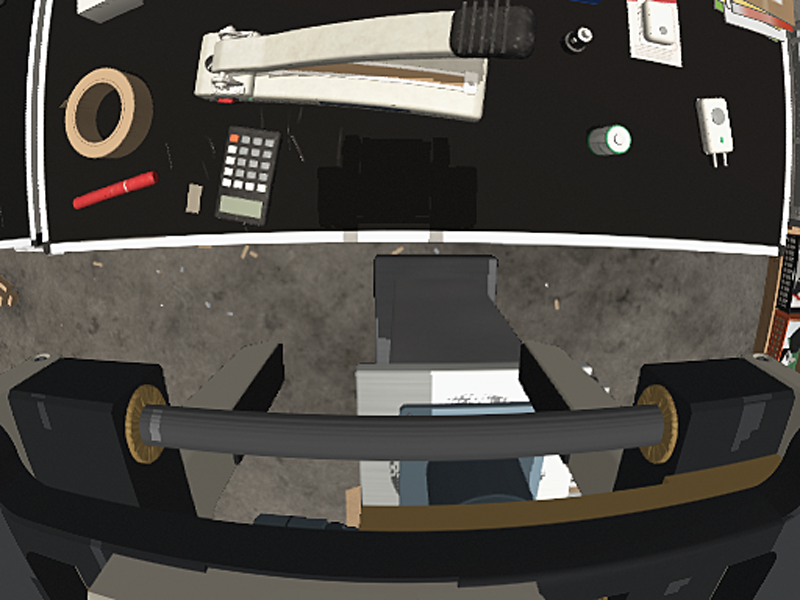

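```bash
cat >> h.py <<'E'
def wonz(im,u,v,z):
    f=im["img"].shape[0]/2/np.tan(np.radians(im["fovy"])/2)
    x,y=u-im["cx"],v-im["cy"]; r=np.hypot(x,y); t=r/f
    d=R.from_euler('xyz',im["orientation"]).apply([np.sin(t)*x/r,np.sin(t)*y/r,np.cos(t)])
    e=np.array(im["eye"]); return e+d*(z-e[2])/d[2]
E
python3 - <<'E'
from h import *
import pickle
w=pickle.load(open("wrist1.pkl","rb"))
def P(n,u,v,z): print(n,wonz(w,u*.64,v*.64,z).round())
P("near front top",483,118,60);P("near front bottom",483,122,0);P("near back",196,97,60);P("far front top",488,60,60);P("far back",203,35,60)
P("plug",713,117,24);P("batt top",618,138,62);P("grip tip z215",533,30,215);P("grip tip z225",533,30,225);P("charger",580,36,58)
c=w["img"][0:85,115:345]
cv2.imwrite("pics/w1c.png",cv2.resize(c,None,fx=3.45,fy=3.45,interpolation=cv2.INTER_CUBIC))
E
```

```text
near front top [456.  14.  60.]
near front bottom [459.   3.   0.]
near back [491. 326.  60.]
far front top [520.   8.  60.]
far back [564. 320.  60.]
plug [ 497. -308.   24.]
batt top [ 446. -141.   62.]
grip tip z215 [506.   3. 215.]
grip tip z225 [502.   6. 225.]
charger [561. -98.  58.]
```

View pics/w1c.png

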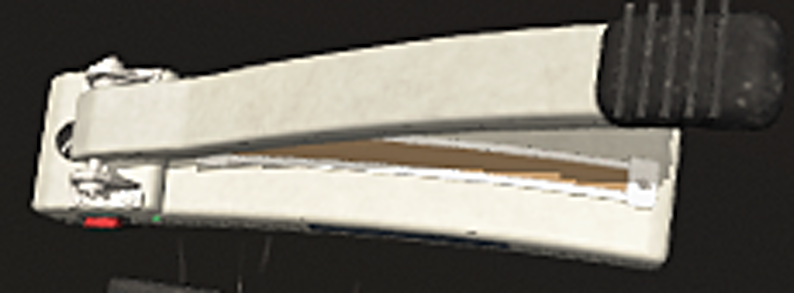

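Run:
```python
from h import *
import pickle
w=pickle.load(open("wrist1.pkl","rb"))
print(wonz(w,134.4,40.6,69))
robot.move_gripper(0.0)
robot.move_ptp([430,300,300],[np.pi,0,0])
w=robot.get_image("wrist");pickle.dump(w,open("wrist2.pkl","wb"))
cv2.imwrite("pics/wrist2.png",cv2.resize(w["img"],(800,600),interpolation=cv2.INTER_CUBIC))
print(w["eye"],robot.current_t(),robot.current_contact_force())
```

```text
[525.37037018 305.9720997   69.        ]
[499.13772169 298.74315438 448.5330314 ] 5.3417 [-0.23361882 -0.26747369 -0.21393231]
```

View pics/wrist2.png

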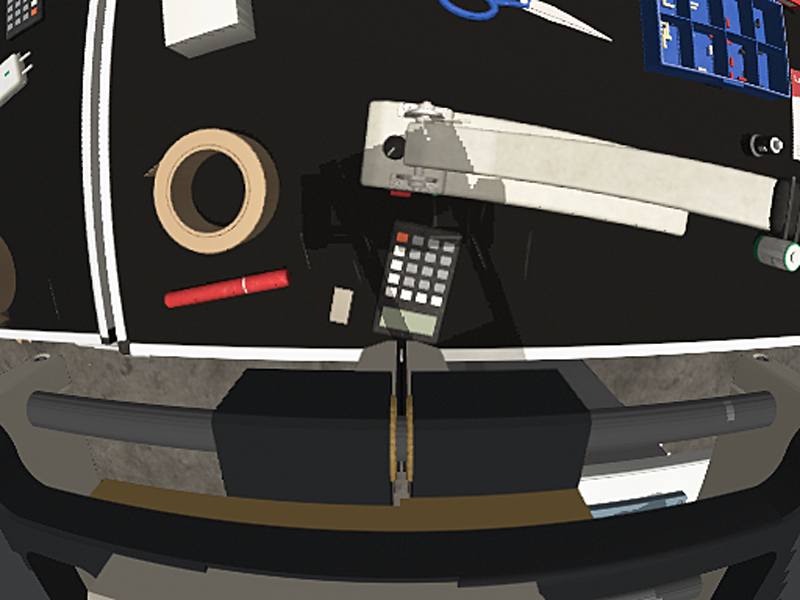

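Run:
```python
from h import *
import pickle
w=pickle.load(open("wrist2.pkl","rb")); w1=pickle.load(open("wrist1.pkl","rb"))
P=lambda u,v,z: wonz(w,u*.64,v*.64,z)
d=P(394,147,69); print("dial",d.round(1)); 
A=P(370,101,60);B=P(362,187,60);C=P(686,234,60); print(A.round(),B.round(),C.round())
a=(B-C)[:2]; yaw=np.arctan2(a[1],a[0]); print("yaw edge",yaw,"len",np.linalg.norm(a))
a=(B-A)[:2]; print("yaw back",np.arctan2(a[1],a[0])-np.pi/2+np.pi)
a=np.array([.12,.99]);
# grip free end & inner end in wrist1 vs height model
u=np.array([np.cos(yaw),np.sin(yaw)])
for th in np.arange(.36,.6,.04):
    # hinge ~ 30 mm to front of dial, grip point & free end
    for hx in (25,):
        h=d[:2]-u*hx
        g=h-u*285*np.cos(th); z=84+285*np.sin(th)
        f=h-u*317*np.cos(th); zf=84+317*np.sin(th)
        p=wonz(w1,115+783/3.45,85/3.45,zf-8)
        print(th.round(2),"grip",g.round(),round(z),"free model",f.round(),"ray",p[:2].round())
```

```text
dial [525.9 304.   69. ]
[566. 324.  60.] [493. 331.  60.] [461.  25.  60.]
yaw edge 1.4672930778370266 len 307.83541836517065
yaw back 4.6189999074110055
0.36 grip [496.  14.] 184 free model [493. -16.] ray [508.  -6.]
0.4 grip [496.  18.] 195 free model [493. -11.] ray [504.  -2.]
0.44 grip [497.  23.] 205 free model [494.  -6.] ray [500.   1.]
0.48 grip [497.  28.] 216 free model [494.  -1.] ray [496.   4.]
0.52 grip [498.  33.] 226 free model [495.   5.] ray [493.   8.]
0.56 grip [498.  39.] 235 free model [496.  12.] ray [489.  11.]
```

Run:
```python
from h import *
robot.move_linear([526,309,300])
print(robot.move_linear([526,309,144],speed=80,f_stop=5))
robot.sleep(2.2)
print(robot.current_tcp_pos(),robot.current_contact_force(),robot.current_t())
robot.move_linear([526,309,320],speed=150)
robot.move_linear([497,28,320],speed=200)
F0=robot.current_contact_force();print(F0)
# arc; find contact
r=robot.move_linear([497,28,245],speed=80,f_stop=8);print(r)
w=robot.get_image("wrist");cv2.imwrite("pics/wrist3.png",cv2.resize(w["img"],(800,600)))
s=robot.get_image("scene");cv2.imwrite("pics/s3.png",cv2.resize(s["img"][120:300,120:390],(798,532),interpolation=cv2.INTER_CUBIC))
print(robot.current_tcp_pos(),robot.current_contact_force(),robot.current_t())
```

```text
False
[525.98624116 308.98455631 143.9973258 ] [-0.59379995 -0.32295208 -0.58713874] 10.4333
[ 0.592394   -0.66406326 -0.27420894]
False
[497.33750816  27.98363484 245.55795889] [ 0.8404276  -1.00454239  0.21797379] 14.5
```

View pics/s3.png

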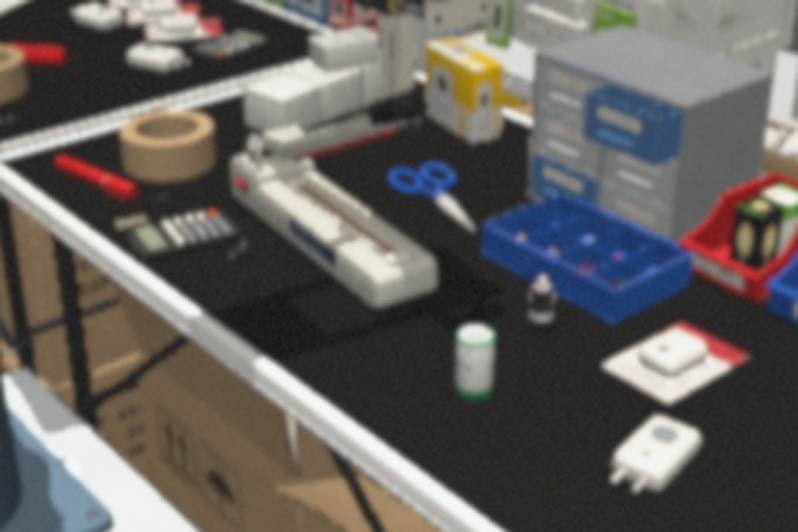

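Run:
```python
from h import *
u=np.array([np.cos(1.47),np.sin(1.47)]); h=np.array([525.9,304])-25*u
def pt(th,dz=0):
    g=h-u*285*np.cos(th); return [*g,103+285*np.sin(th)+dz]
for th in (.42,.32,.22,.13,.06):
    r=robot.move_linear(pt(th),speed=60,f_stop=14)
    print(th,r,robot.current_tcp_pos().round(1),robot.current_contact_force().round(1))
    if r: break
if not r:
    p=pt(0,-12)
    r=robot.move_linear(p,speed=15,f_stop=9)
    print("end",r)
for i in range(5):
    robot.sleep(.5); print(robot.current_tcp_pos().round(1),robot.current_contact_force().round(1))
print(robot.current_t())
```

```text
0.42 False [497.1  20.1 218.9] [0.5 0.3 0.4]
0.32 False [496.1   9.9 192.4] [-0.   0.8 -0.4]
0.22 False [495.3   2.4 165. ] [ 0.2 -0.5  1. ]
0.13 False [494.8  -2.  139.6] [-0.4  0.4 -0.5]
0.06 False [494.4  -3.9 119.6] [ 0.  -0.1  0.5]
end True
[494.8  -4.2 104.7] [-1.1  0.8  6. ]
[494.8  -4.2 104.7] [-1.2  0.2  6.8]
[494.8  -4.2 104.7] [-1.9 -0.1  6.3]
[494.8  -4.2 104.7] [-0.9 -0.7  6.3]
[494.8  -4.2 104.7] [-2.  -0.3  6. ]
21.0167
```

Run:
```python
from h import *
import pickle
robot.move_linear([494.8,-4.2,250],speed=100)
robot.move_ptp([400,-310,250],[np.pi,0,0])
w=robot.get_image("wrist");pickle.dump(w,open("wrist4.pkl","wb"))
cv2.imwrite("pics/wrist4.png",cv2.resize(w["img"],(800,600),interpolation=cv2.INTER_CUBIC))
m=cv2.inRange(w["img"],(150,150,150),(255,255,255))[:230]
m=cv2.morphologyEx(m,cv2.MORPH_OPEN,np.ones((5,5)))
for c in cv2.findContours(m,cv2.RETR_EXTERNAL,cv2.CHAIN_APPROX_NONE)[0]:
    if cv2.contourArea(c)>200:
        (x,y),s,a=cv2.minAreaRect(c); print(round(x/.64),round(y/.64),np.round(s),round(a),wonz(w,x,y,20).round(1))
print(robot.current_t(),robot.current_contact_force())
```

```text
499 344 [ 9. 97.] 89 [ 329.4 -396.4   20. ]
190 340 [243.  10.] 2 [ 330.1 -113.6   20. ]
746 291 [13. 27.] 8 [ 378.5 -666.9   20. ]
187 218 [23. 19.] 90 [ 442.9 -122.9   20. ]
29 186 [34. 37.] 90 [489.3  72.4  20. ]
759 186 [ 8. 48.] 3 [ 487.5 -669.4   20. ]
30 146 [11. 39.] 84 [531.   69.4  20. ]
414 155 [57. 35.] 77 [ 489.5 -320.2   20. ]
758 75 [40.  7.] 87 [ 602.9 -669.    20. ]
721 87 [68.  9.] 87 [ 578.8 -615.7   20. ]
595 166 [ 13. 212.] 1 [ 487.3 -475.1   20. ]
309 38 [49. 58.] 90 [ 590.7 -234.8   20. ]
23.8917 [ 0.48773928 -0.69188385  0.19133562]
```

View pics/wrist4.png

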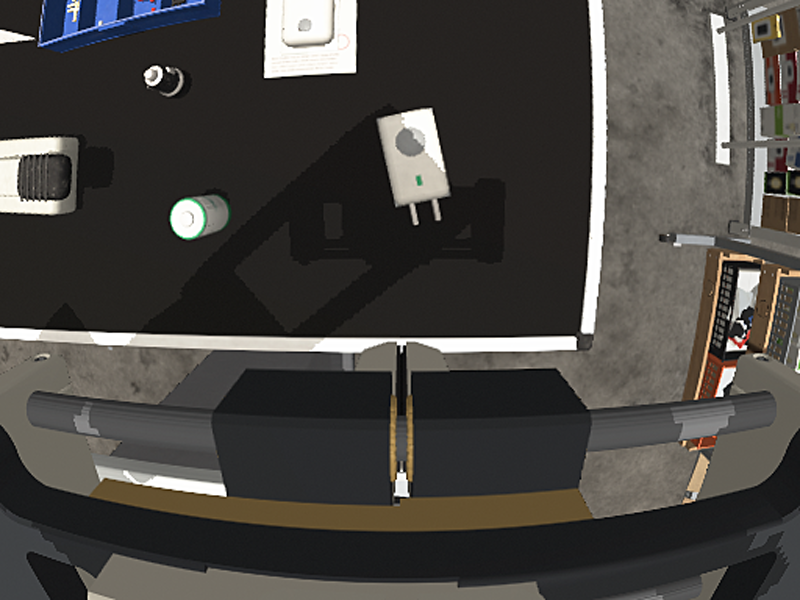

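Run:
```python
from h import *
robot.move_linear([490,-320,250])
print(robot.move_linear([490,-320,88],speed=80,f_stop=5))
robot.sleep(2)
s=robot.get_image("scene");cv2.imwrite("pics/s5.png",cv2.resize(s["img"][120:300,120:390],(798,532),interpolation=cv2.INTER_CUBIC))
print(robot.current_tcp_pos(),robot.current_contact_force(),robot.current_t())
```

```text
False
[ 489.98141258 -319.99878664   87.98227602] [ 0.21240695 -0.39330698  0.21275484] 28.8667
```

View pics/s5.png

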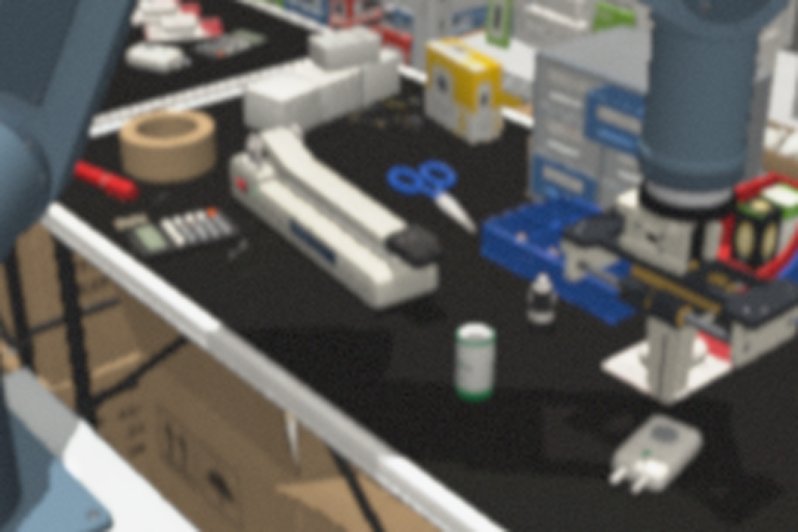

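```bash
python3 -c "
from bench import robot
robot.hand_in()"
```

```text
the job is handed in; nothing more can be done
```

The demonstration was carried out in full and handed in at about 29 s of the 70 s allowed; the hand-in gives no verdict.

- **Timer dial:** I pointed at it with the fingers straight down and the grasp point about 75 mm above its top. I held for 2.2 s, and the force reading showed no contact.
- **Sealer arm:** I pressed the black grip along its arc until it stopped hard, with the fingertips at 86 mm against the stated 85 mm for shut. I held it at about 6 N for 2.5 s and let go.
- **Loose sensor:** I finished pointing at it with the grasp point 66 mm above its top, with no contact force.

The last scene picture shows the sealer arm still shut. The sensor, battery, car charger, calculator and marker look unmoved; the gripper partly hides the carded sensor in that view.

- **Top camera:** it showed only plain grey, so I measured from the wrist and scene cameras.
- **Sensor position:** my first two estimates were 16–20 mm apart. I used the closer wrist view, (489.5, -320), which agreed with the scene camera to about 6 mm.

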